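# Back the ratchet slab cramp off by one notch

### The arm

A 7-joint arm with a two-finger parallel gripper is mounted at the origin on the work surface. World frame = base frame: x ahead of the robot, y to its left, z up, the work surface at z = 0. Lengths are in m, angles in rad, forces in N, time in s.
With the tool pointing down it reaches from about 0.425 to 0.875 m from the base axis. Payload 4.7 kg.
Tool frame: the origin (TCP) lies at the very end of the fingers, on their centre line; the grasp point (between the pads) lies ctrl.pinch_z behind it (ctrl.pinch_z is the distance from the TCP to the grasp point, in m); x points along the fingers, y is the direction in which the jaws open and shut, and the axes are right-handed (so a half turn about x gives the same grasp; the last joint's range is limited). The gripper opens to 87 mm and grips with 3 to 60 N. Pads are 19 mm wide; open, the fingers measure 117 mm over their backs; the gripper's body (75 mm by 190 mm) begins 51 mm behind the grasp point.
Start: joints at [0.014, 0.321, -0.07, 1.45, 0.023, 1.371, -0.057], TCP at [0.65, -0, 0.184] pointing down, gripper open.
Joint ranges: [-2.86, 2.86], [-0.3, 2.09], [-1.38, 1.24], [0.06, 2.45], [-1.56, 4.7], [0.09, 2.05], [-2.69, 2.69]. Speed limits (rad/s): [2.57, 2.57, 3.14, 3.14, 3.14, 3.14, 3.14].

### API

Orientations are given as a rotation vector (axis times angle).
In Python, from bench import get_state, get_image, camera_info, order, ctrl gives the robot as it stands.
- The arm moves only by the tool jog_arm, never from a script. Its arguments are lists of equal length, an entry for each row: "claw": the finger opening in mm, from 0 to 87; "xyz": the shift along the tool's x, y, z in mm, a list of three; "roll": the turn about the tool's x in degrees. In form: {"claw": [claw, ...], "xyz": [[tx, ty, tz], ...], "roll": [roll, ...]}. A call has 1 to 5 rows; each row is the pose to reach, as a shift and turn from the pose measured when the call began, along the tool's axes at that moment; what a row does not reach only later rows make up. A row lasts 1/10 s, in which the tool goes at most 50 mm and 8.59 degrees, less where a joint would pass 70% of its speed; a pose out of reach is approached as far as the arm can. A call with a gripper value outside its range is refused whole. The fingers move at their own pace and stop on an object; "force" is the grip in N (left out, the last holds). Time passes only in rows, so rows that repeat a pose let the fingers close. It gives the time, the measured TCP pose, the force and the opening at its end, in the units of the state.
- get_state(): the state, without advancing time (a new reading comes with each control period).
- get_image(name): name is "scene" or "side" or "wrist"; returns (picture, depth): 420x560x3 uint8, red, green, blue; 420x560 float32, m along the optical axis (not along the pixel's ray), 0 where there is no reading.
- camera_info(name): a dict with "intrinsics" (3x3 intrinsics, pixels), "rvec" (rotation vector, rad) and "tvec" (3), from world to camera coordinates, as OpenCV has them; the wrist camera has in their place "tool_from_camera" (4x4, takes a point from camera to tool coordinates, whose origin is the TCP and whose axes are the tool frame's). Camera axes: x right, y down, z forward; pixel columns grow to the right and rows downward; lengths in m; the calibration is good to about 2 mm. The wrist camera is an equidistant fisheye: a pixel r from the principal point sees the ray r / f radians off the axis. A picture is of the moment at which its call begins: read the wrist's pose just before it. camera_info takes no time and is no camera call.
- order.close_job(): hands the job in, once; it reports no verdict.
The state is a dict: "time": time; "joint_positions": joint angles; "qd": joint speeds; "joint_torque": joint torques, N m; "position": TCP position; "tool_rot": TCP orientation; "ft_force": force on the tool from outside, world axes, zero at the start; "torque": the same for the moment, N m; "grip_width": opening from 0.0 (shut) to 1.0 (fully open).
Only numpy, scipy, OpenCV 4.12 (cv2) and the standard library are available. Lean on these libraries where they do the work, as an engineer would, in place of code of your own. Each camera call takes 0.05 s, during which the arm holds its last target. There are 200 camera calls.

### The job

Ease the cramp off the granite slab by exactly one notch: lift the yellow ratchet pawl by its pin with a fingertip and lay it right over onto its back stop, then push the red-balled spoke of the star handle towards the slab to turn the ratchet wheel back one notch, and tip the pawl back over so that it sits fully down in the next notch and locks the wheel there. Do it gently, with the fingertips or the outside of the fingers only, gripping nothing, and leave the mallet, tin, chisel and rubbing block as they are.

Things in the scene. Friction and masses are not known exactly. Their poses are not given: they have to be found in the camera images.
- cramp: Blue steel bench cramp, fixed, holding a granite slab. Origin on the bench top (z = 0) straight below the middle of the wheel shaft. Its z is up, its y points along the bed to the slab, its x along the shaft from the star handle (x = -68 mm) to the ratchet wheel and pawl (x = +48 mm). Between them two cheek plates, 160 mm high, at x = -30 and +30 mm, y -75 to 120 mm.
- slab: Grey granite slab on two wood battens, fixed, axes as the cramp's. Origin on the bench under the middle of its near edge, 190 mm along the cramp's y from the cramp's origin; it covers y 0 to 260 mm, x -140 to 140 mm, its top 135 mm above the bench. The cramp's rubber-padded jaw (top 127 mm high) stands just before its near edge.
- axle (a point): Middle of the level wheel shaft, 128 mm above the bench. The steel ratchet wheel is keyed to it at cramp x 41 to 55 mm: 12 saw teeth, 104 mm over the tips, 80 mm at the roots; shaft end and nut stand out to x = 62 mm. The three-spoke star handle is keyed to the other end at x = -68 mm (hub 42 mm wide, x -81 to -55 mm).
- ratchet_wheel (a joint): Angle of ratchet wheel and star handle, rad. Starts at 0 to 0.08 (free play; a tooth bears on the seated pawl at -0.03). One notch is -0.524 (30 degrees). Negative is backward: the top moves to the cramp's +y, to the slab, and the jaw leaves the slab, 9.4 mm a notch; blocked while the pawl is seated. Forward stops at 0.12. Friction about 0.2 N m, stays where it is left.
- red_ball (a point): Centre of the red ball, 27 mm in diameter, on the star handle's uppermost spoke (10 mm thick), 90 mm from the shaft axis at cramp x = -68 mm, about 215 mm above the bench. At wheel angle 0 the spoke leans 14 degrees from upright, away from the slab; it turns with the wheel. Two more spokes with black balls stand 120 degrees on.
- pawl (a joint): Angle of the yellow pawl, rad. About 0: seated, nose at the root of a notch; 0.13 to 0.19: standing on a tooth. Positive is lifted. It balances upright near 0.7; beyond that it falls by its own weight onto its back stop at 1.5 and stays, below it it falls back onto the wheel. Dropped with the wheel between -0.53 and -0.36 rad it seats in the next notch.
- pawl_pivot (a point): Axis of the pawl's hinge (along the cramp's x), mid-thickness: cramp x 48, y 79, z 121 mm. The pawl is a yellow arm 14 mm thick, 65 mm from pivot to nose. Seated, it points from the pivot up and away from the slab, 40 degrees above level; on its back stop, up and towards the slab, 54 degrees above level.
- pawl_pin (a point): Middle of the free length of the pawl's steel finger pin: a level rod 10 mm in diameter along the cramp's x, from the pawl's outer face at x = 55 to x = 103 mm (this point at x = 82), 55 mm from the pivot axis. Seated, it is about 162 mm above the bench, clear on all sides outside x = 62 mm. It circles about the pivot; pushed up and towards the slab it lifts the pawl, about 1 N.
- mallet: Loose bystander: wooden mason's mallet, 192 mm high, head 92 mm wide, standing on its head, handle up. Origin under its centre.
- grease_tin: Loose bystander: green tin with a steel lid, 66 mm wide, 62 mm high. Origin under its centre.
- chisel: Loose bystander: steel stone chisel, 210 mm long, 26 mm wide at the blade, lying on the slab along its x. Origin on its underside.
- rubbing_block: Loose bystander: rubbing block 100 x 50 x 40 mm lying on the slab. Origin at the centre of its underside.

How it is judged:
On the way, in this order (a step that is already met when the one before it is completed fails the run):
1. the pawl lies lifted over on its back stop, the wheel not yet turned back (value of joint pawl above 1.35 rad and value of joint ratchet_wheel above -0.12 rad), for 0.2 s.
2. with the pawl up, the wheel has been pushed back past the first tooth (value of joint pawl above 1 rad and value of joint ratchet_wheel below -0.2 rad), for 0.1 s.
At the end, for the whole second after the job is handed in: The pawl sits down in the next notch (pawl angle below 0.06 rad), the wheel one notch back (wheel angle between -0.57 and -0.34 rad, one notch being -0.524), both at rest, and no bystander more than 20 mm from its place (value of joint ratchet_wheel between -0.57 and -0.34 rad and value of joint pawl below 0.06 rad and velocity of joint ratchet_wheel between -0.05 and 0.05 rad/s and velocity of joint pawl between -0.1 and 0.1 rad/s and distance of each of mallet, grease_tin, chisel, rubbing_block from where it was at the start of the episode below 0.02 m); the robot touches nothing.
It fails at once if the wheel is let back by clearly more than one notch (value of joint ratchet_wheel below -0.7736 rad).
It fails at once if the pawl or the handle is gripped or handled roughly (more than 30 N) (contact force between the fingers and pawl above 30 N or contact force between the fingers and ratchet_wheel above 30 N).
It fails at once if a bystander is lifted, carried or knocked (moved more than 20 mm) (distance of any of mallet, grease_tin, chisel, rubbing_block from where it was at the start of the episode above 0.02 m).
It also fails if it takes over 64 s, if anything falls off the work surface, if the arm or the gripper's body presses on something with over 40 N, if the wrist force passes 120 N, or if a joint passes its speed limit or range.

## Working session

There is one attempt and no reset: what is moved stays moved. The work goes in short steps, Python scripts to look and compute and a tool call to move; the robot and the scene stay as the last step left them, time stands still between calls to the robot, and variables do not carry over. Pictures are saved under pics/ and viewed, about 8 in all and at most 12, crops included, and the job is handed in when it is done.

Besides the shell and the picture viewer there is one more tool, called after "Request:" by a JSON object that holds its "api" and its "payload". jog_arm: Moves the arm, as the interface text tells. Its arguments: {"type":"object","properties":{"claw":{"type":"array"},"xyz":{"type":"array"},"roll":{"type":"array"},"force":{"type":"number"}},"required":["claw","xyz","roll"]}

```bash
mkdir -p pics; ls; python3 - <<'E'
from bench import *
import cv2,numpy as np
s=get_state();print({k:np.round(v,3) for k,v in s.items()}, ctrl.pinch_z)
ims=[]
for n in ("scene","side"):
    p,d=get_image(n);np.savez(f"pics/{n}0.npz",p=p,d=d);cv2.imwrite(f"pics/{n}0.png",p[:,:,::-1]);c=camera_info(n)
    print(n,c)
print(camera_info("wrist"))
E
```

```text
pics
{'time': np.float64(0.0), 'joint_positions': array([ 0.014,  0.322, -0.07 ,  1.452,  0.023,  1.371, -0.057]), 'qd': array([ 0.001, -0.001, -0.001,  0.002, -0.   , -0.   , -0.001]), 'joint_torque': array([-0.0000e+00, -4.9128e+01, -4.0400e-01, -3.1253e+01, -6.4000e-02,
        4.4000e-02,  0.0000e+00]), 'position': array([ 0.649, -0.   ,  0.183]), 'tool_rot': array([ 1.208,  1.211, -1.211]), 'ft_force': array([ 0.633, -0.397,  0.304]), 'torque': array([-0.031,  0.005,  0.031]), 'grip_width': np.float64(0.996)} 0.0187
scene {'intrinsics': array([[433.60861926,   0.        , 278.15938813],
       [  0.        , 433.60861926, 213.74977332],
       [  0.        ,   0.        ,   1.        ]]), 'rvec': array([ 2.19425092,  0.97021254, -0.38350301]), 'tvec': array([-0.40149133, -0.22903651,  1.49502752])}
side {'intrinsics': array([[398.21248224,   0.        , 273.80386216],
       [  0.        , 398.21248224, 213.18353671],
       [  0.        ,   0.        ,   1.        ]]), 'rvec': array([ 2.34420784, -0.05904667,  0.04189029]), 'tvec': array([-0.56770513,  0.12485011,  1.18205999])}
{'intrinsics': array([[325.1922621 ,   0.        , 276.09115407],
       [  0.        , 325.1922621 , 211.84646066],
       [  0.        ,   0.        ,   1.        ]]), 'tool_from_camera': array([[-8.64325423e-06, -2.76669099e-01,  9.60965249e-01,
        -2.01605537e-01],
       [ 9.99999731e-01, -7.07528600e-04, -1.94708444e-04,
         9.90275432e-04],
       [ 7.33780207e-04,  9.60964988e-01,  2.76669031e-01,
        -7.56916038e-02],
       [ 0.00000000e+00,  0.00000000e+00,  0.00000000e+00,
         1.00000000e+00]])}
```

View pics/scene0.png

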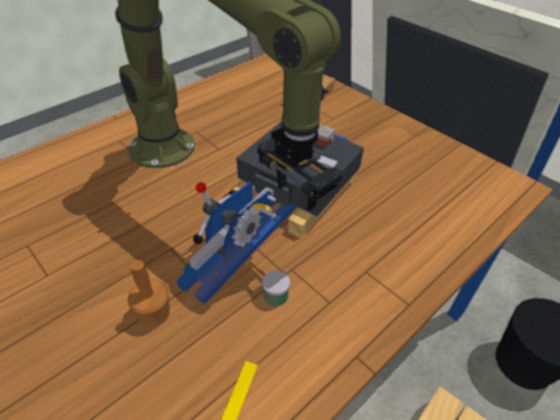

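View pics/side0.png

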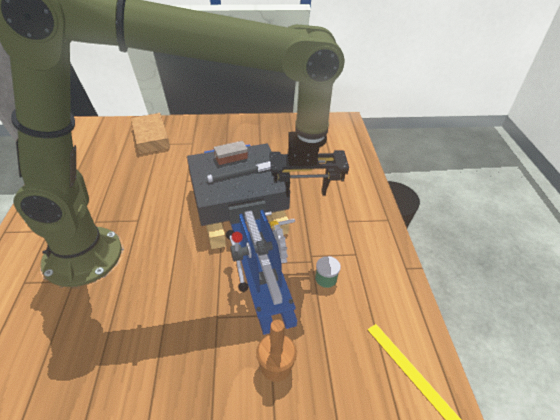

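The scene view shows the red ball at (201,187) and the wheel at (246,230). The side view shows the ball at (237,237), the yellow pawl at about (282,222) and the slab at (190-288,150-220). The cramp's y runs roughly along world +y, and the shaft runs along world +x.

```bash
cat > h.py <<'E'
import numpy as np,cv2
from bench import *
def RT(n):
    c=camera_info(n);return c["intrinsics"],cv2.Rodrigues(c["rvec"])[0],np.array(c["tvec"])
def cloud(n,d):
    K,R,t=RT(n);v,u=np.mgrid[0:420,0:560]
    P=np.stack([(u-K[0,2])/K[0,0]*d,(v-K[1,2])/K[1,1]*d,d],-1)
    W=(P-t)@R;W[d==0]=np.nan;return W
def proj(n,X):
    K,R,t=RT(n);return cv2.projectPoints(np.atleast_2d(X).astype(float),R,t,K,None)[0].reshape(-1,2)
def tri(a,b):
    M=[np.hstack([R,t[:,None]]) for K,R,t in (RT("scene"),RT("side"))]
    x=[cv2.undistortPoints(np.array([[p]],float),RT(n)[0],None).reshape(2,1) for n,p in (("scene",a),("side",b))]
    X=cv2.triangulatePoints(M[0],M[1],x[0],x[1]).ravel();return X[:3]/X[3]
def hsv(p): return cv2.cvtColor(p,cv2.COLOR_RGB2HSV)
E
python3 - <<'E'
from h import *
I={n:np.load(f"pics/{n}0.npz") for n in("scene","side")}
cen={}
for n in I:
    p,d=I[n]["p"],I[n]["d"];h=hsv(p).astype(int);W=cloud(n,d)
    roi=np.zeros(d.shape,bool)
    (roi.__setitem__((slice(170,210),slice(180,225)),1) if n=="scene" else roi.__setitem__((slice(220,255),slice(220,255)),1))
    m=roi&((h[...,0]<6)|(h[...,0]>174))&(h[...,1]>170)&(h[...,2]>90)
    v,u=np.nonzero(m);cen[n]=(u.mean(),v.mean());print(n,"red",len(u),cen[n],np.nanmedian(W[m],0))
    m=(abs(W[...,2]-.135)<.006)&(h[...,1]<90)
    if n=="side": m[:, :180]=0;m[:,300:]=0;m[:140]=0;m[235:]=0
    else: m[:150]=0
    m=cv2.morphologyEx(m.astype(np.uint8),cv2.MORPH_OPEN,np.ones((3,3)))
    k,l,s,_=cv2.connectedComponentsWithStats(m);b=1+s[1:,4].argmax();P=W[l==b]
    r=cv2.minAreaRect(P[:,:2].astype(np.float32));print("slab",len(P),np.median(P[:,2]),r,cv2.boxPoints(r))
    m=(h[...,0]>105)&(h[...,0]<125)&(h[...,1]>150)&(abs(W[...,2]-.08)<.1)&(W[...,1]<.2)&(W[...,0]<.8)&(W[...,0]>.3)
    P=W[m];
    P=P[abs(P[:,2]-.16)<.006];print("cheek tops",len(P), P.min(0) if len(P) else 0,P.max(0) if len(P) else 0)
X=tri(cen["scene"],cen["side"]);print("ball",X,proj("scene",X),proj("side",X))
p=I["side"]["p"][130:390,170:370];cv2.imwrite("pics/c1.png",cv2.resize(p,None,fx=3,fy=2.3*1,interpolation=3)[:,:,::-1])
E
```

```text
scene red 69 (np.float64(200.5072463768116), np.float64(187.30434782608697)) [ 0.47676502 -0.14455752  0.22195386]
slab 511 0.1357618366127833 ((0.53792405128479, 0.29056018590927124), (0.1129005178809166, 0.11616247892379761), 89.32994842529297) [[0.47918662 0.234793  ]
 [0.5953412  0.23343456]
 [0.59666145 0.34632736]
 [0.4805069  0.3476858 ]]
cheek tops 163 [ 0.48480289 -0.14327868  0.15411579] [ 0.57335129 -0.0062884   0.16347168]
side red 71 (np.float64(236.66197183098592), np.float64(236.4788732394366)) [ 0.47009132 -0.14931714  0.22320138]
slab 3560 0.13440062575684178 ((0.45648807287216187, 0.2078796923160553), (0.27857720851898193, 0.2637214660644531), 13.006381034851074) [[0.2910964  0.3050093 ]
 [0.35044944 0.0480536 ]
 [0.62187976 0.11075008]
 [0.5625267  0.3677058 ]]
cheek tops 29 [ 0.47897403 -0.09230814  0.15425122] [ 0.54387238 -0.02568151  0.16025656]
ball [ 0.46891804 -0.1401115   0.21361284] [[200.50119912 187.32091657]] [[236.65671965 236.46212552]]
```

```bash
cat >> h.py <<'E'
O=np.array([.5295,-.1047]);A=np.radians(13.0)
RC=np.array([[np.cos(A),-np.sin(A)],[np.sin(A),np.cos(A)]])
def c2w(p): p=np.array(p,float)/1000;return np.r_[O+RC@p[:2],p[2]]
def w2c(w): w=np.array(w);return np.r_[RC.T@(w[:2]-O),w[2]]*1000
def tcp():
    s=get_state();return s,cv2.Rodrigues(np.array(s["tool_rot"]))[0]
def plan(p):
    """shift in tool axes (mm) to bring TCP to cramp point p"""
    s,R=tcp();print("t",round(float(s["time"]),2),"tcp in cramp",w2c(s["position"]).round(1),"yaw",np.degrees(np.arctan2(R[1,1],R[0,1])).round(2),"shift",(R.T@(c2w(p)-s["position"])*1000).round(1), "F",np.round(s["ft_force"],1))
E
python3 - <<'E'
from h import *
print(tcp()[1].round(3))
plan((85,5,230))
for n in("scene","side"):
    p=np.load(f"pics/{n}0.npz")["p"].copy()
    q=proj(n,[c2w(x) for x in [(62,42,162),(103,42,162),(-68,-22,215),(62,0,128),(48,79,121),(-30,-75,160),(30,-75,160),(30,120,160)]])
    print(n,q.round(0).tolist())
    k=5;x0,y0=(170,160) if n=="scene" else (200,180)
    c=cv2.resize(p[y0:y0+120,x0:x0+130],None,fx=k,fy=k,interpolation=2)
    for a in q: cv2.circle(c,tuple(int(v) for v in ((a-[x0,y0]+.5)*k)),4,(255,0,255),1)
    cv2.imwrite(f"pics/c_{n}.png",c[:,:,::-1])
a=cv2.imread("pics/c_scene.png");b=cv2.imread("pics/c_side.png");cv2.imwrite("pics/cc.png",cv2.resize(np.hstack([a,b]),(800,369)))
K=None
d=np.load("pics/side0.npz");W=cloud("side",d["d"]);h=hsv(d["p"])
for nm,(u,v) in dict(mallet=(277,330),tin=(328,265)).items(): print(nm,w2c(np.nanmedian(W[v-3:v+4,u-3:u+4].reshape(-1,3),0)).round(0))
E
```

```text
[[-0.002  1.     0.   ]
 [-0.     0.    -1.   ]
 [-1.    -0.002  0.   ]]
t 0.1 tcp in cramp [140.4  75.  183. ] yaw 0.0 shift [-47.  -38.3  80.6] F [-0.1  0.3  0.1]
scene [[260.0, 209.0], [274.0, 216.0], [200.0, 187.0], [250.0, 229.0], [264.0, 210.0], [200.0, 223.0], [219.0, 234.0], [268.0, 187.0]]
side [[280.0, 223.0], [295.0, 220.0], [236.0, 236.0], [284.0, 243.0], [271.0, 225.0], [258.0, 264.0], [281.0, 259.0], [261.0, 206.0]]
mallet [ -40. -272.  190.]
tin [173. -54.  62.]
```

View pics/cc.png

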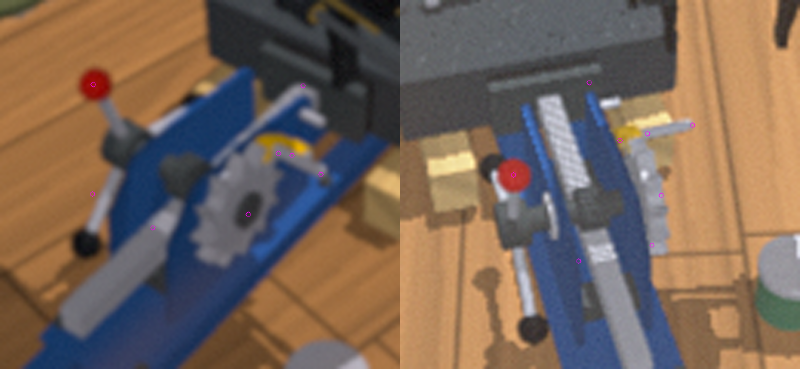

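The predicted ball, pin and wheel-nut points land on the parts in both views, so the pose is good. I'll close the fingers, raise, turn to the cramp's yaw and go over to the near side of the pin.

Request:
{"api": "jog_arm", "payload": {"claw": [0, 0, 0, 0, 0], "xyz": [[-30, 0, 0], [-47, -10, 20], [-47, -34, 60], [-47, -34, 84], [-47, -34, 84]], "roll": [-6, -13, -13, -13, -13], "force": 10}}

```text
time: 0.6
position: [0.6144, -0.0902, 0.2299]
tool_rot: [1.043, 1.305, -1.05]
ft_force: [0.0, -0.1, -0.3]
grip_width: 0.63
```

```bash
python3 - <<'E'
from h import *
plan((88,0,146));print(get_state()["grip_width"])
E
```

```text
t 0.6 tcp in cramp [ 85.9  -5.  229.9] yaw 12.55 shift [83.9  2.3 -5.2] F [ 0.  -0.1 -0.3]
0.6295884878052826
```

Request:
{"api": "jog_arm", "payload": {"claw": [0, 0, 0, 0, 0], "xyz": [[0, 2, 0], [0, 2, 0], [0, 2, 0], [0, 2, 0], [20, 2, 0]], "roll": [0, 0, 0, 0, 0]}}

```text
time: 1.1
position: [0.6184, -0.089, 0.2126]
tool_rot: [1.044, 1.301, -1.045]
ft_force: [0.7, -0.5, 0.1]
grip_width: 0.172
```

Request:
{"api": "jog_arm", "payload": {"claw": [0, 0, 0, 0, 0], "xyz": [[20, 0, 0], [40, 0, 0], [64, 0, 0], [64, 0, -10], [64, 0, -15]], "roll": [0, 0, 0, 0, 0]}}

```text
time: 1.6
position: [0.6151, -0.0724, 0.1486]
tool_rot: [1.043, 1.303, -1.044]
ft_force: [0.5, 0.0, 1.0]
grip_width: 0.007
```

```bash
python3 - <<'E'
from h import *
plan((88,25,146));print(get_state()["grip_width"])
p,d=get_image("wrist");cv2.imwrite("pics/w1.png",p[:,:,::-1])
E
```

```text
t 1.6 tcp in cramp [ 90.7  12.2 148.6] yaw 12.74 shift [  2.6  -2.8 -12.8] F [0.5 0.  1. ]
0.006577474030683858
```

View pics/w1.png

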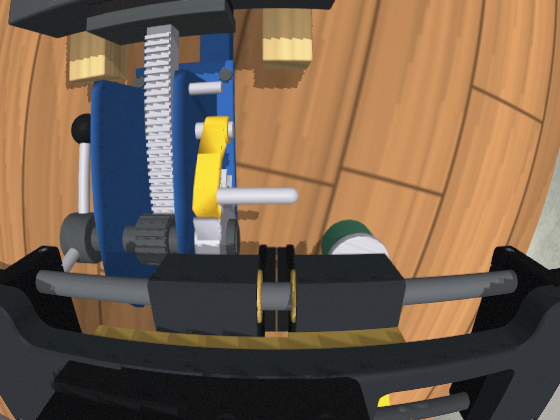

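The wrist view shows the yellow pawl and its pin from (218,195) to (298,195), with the fingers before it at u 258-298. I'll cast the pin ray onto z=162 mm.

```bash
cat >> h.py <<'E'
def wray(u,v,z,s=None):
    """wrist pixel -> cramp point at height z mm"""
    c=camera_info("wrist");K=c["intrinsics"];T=c["tool_from_camera"];s,R=tcp()
    a=np.array([u-K[0,2],v-K[1,2]]);r=np.hypot(*a);th=r/K[0,0]
    ray=R@(T[:3,:3]@np.r_[np.sin(th)*a/max(r,1e-9),np.cos(th)]);o=R@T[:3,3]+s["position"]
    return w2c(o+ray*(z/1000-o[2])/ray[2])
E
python3 - <<'E'
from h import *
for p in [(218,195),(297,195)]: print(wray(*p,162))
E
```

```text
[ 57.5227955   44.80049782 162.        ]
[105.06370176  44.47129297 162.        ]
```

Request:
{"api": "jog_arm", "payload": {"claw": [0, 0, 0, 0, 0], "xyz": [[0, -2, -5], [0, -2, -10], [0, -2, -14], [0, -2, -18], [0, -2, -22]], "roll": [0, 0, 0, 0, 0]}}

```text
time: 2.15
position: [0.609, -0.0502, 0.1498]
tool_rot: [1.043, 1.301, -1.041]
ft_force: [-0.2, 0.1, -0.1]
grip_width: 0.007
```

Request:
{"api": "jog_arm", "payload": {"claw": [0, 0, 0, 0, 0], "xyz": [[0, 0, -5], [0, 0, -10], [0, 0, -15], [0, 0, -20], [0, 0, -25]], "roll": [0, 0, 0, 0, 0]}}

```text
time: 2.65
position: [0.6033, -0.0254, 0.1497]
tool_rot: [1.043, 1.301, -1.041]
ft_force: [-0.6, 0.3, 0.2]
grip_width: 0.005
```

```bash
python3 - <<'E'
from h import *
plan((88,75,148))
p,d=get_image("wrist");cv2.imwrite("pics/w2.png",p[:,:,::-1])
E
```

```text
t 2.65 tcp in cramp [ 89.8  60.7 149.7] yaw 12.81 shift [  1.6  -1.8 -14.3] F [-0.6  0.3  0.2]
```

View pics/w2.png

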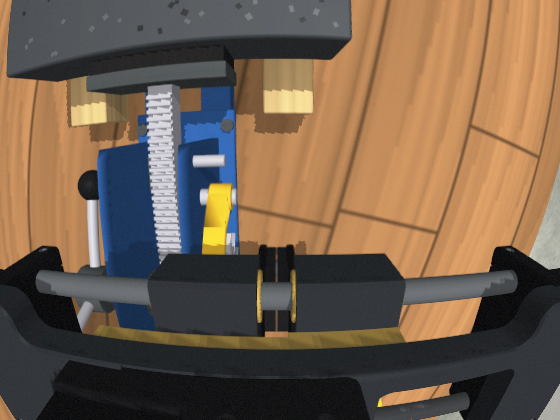

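The yellow arm at (215,185-250) still points back towards the gripper, and the pin isn't visible ahead of the fingers. I'll check it with the other cameras before going on.

```bash
python3 - <<'E'
from h import *
L=[]
for n,(x0,y0) in dict(scene=(190,140),side=(220,160)).items():
    p,d=get_image(n);np.savez(f"pics/{n}1.npz",p=p,d=d)
    L.append(cv2.resize(p[y0:y0+120,x0:x0+100],(400,480),interpolation=2))
cv2.imwrite("pics/cc2.png",np.hstack(L)[:,:,::-1])
p=tcp()[0]["position"];print(proj("scene",p)-[190,140],proj("side",p)-[220,160])
E
```

```text
[[83.83214494 73.02280083]] [[67.69397153 59.51602458]]
```

View pics/cc2.png

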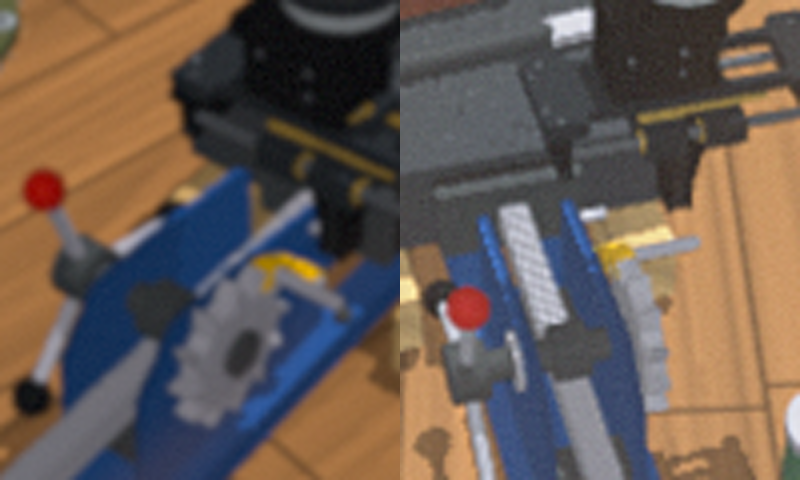

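The pin is untouched: the fingertip seems to sit higher than the reported TCP and passed over it. I'll measure the real tip.

```bash
python3 - <<'E'
from h import *
print(w2c(tcp()[0]["position"]))
for n in("side","scene"):
    D=np.load(f"pics/{n}1.npz");W=cloud(n,D["d"]);h=hsv(D["p"])
    C=(np.c_[(W[...,:2].reshape(-1,2)-O)@RC,W[...,2].ravel()]*1000)
    m=(h[...,2].ravel()<60)&(abs(C[:,0]-90)<25)&(abs(C[:,1]-60)<35)&(C[:,2]>110)&(C[:,2]<235)
    P=C[m];print(n,len(P))
    for a in range(130,235,10):
        q=P[(P[:,2]>=a)&(P[:,2]<a+10)]
        if len(q): print(a,len(q),q.min(0).round(),q.max(0).round())
# tip by triangulation, scene crop (365,258)? side crop
E
```

```text
[ 89.86435385  60.74213619 149.76318384]
side 62
190 10 [ 79.  48. 195.] [ 95.  66. 199.]
200 13 [ 79.  48. 202.] [ 94.  69. 210.]
210 13 [ 78.  49. 210.] [ 96.  63. 219.]
220 17 [ 76.  48. 220.] [ 98.  58. 230.]
230 9 [ 74.  47. 230.] [101.  52. 235.]
scene 143
180 3 [ 83.  54. 189.] [ 99.  69. 190.]
190 31 [ 84.  51. 190.] [101.  72. 200.]
200 32 [ 84.  51. 200.] [102.  72. 210.]
210 33 [ 84.  50. 211.] [103.  73. 219.]
220 34 [ 82.  51. 220.] [105.  71. 229.]
230 10 [ 82.  50. 230.] [105.  54. 234.]
```

```bash
python3 - <<'E'
from h import *
t=np.array([.649,0,.183])
for n in("side","scene"):
    D=np.load(f"pics/{n}0.npz");W=cloud(n,D["d"]);h=hsv(D["p"])
    P=W.reshape(-1,3);m=(h[...,2].ravel()<60)&(abs(P[:,0]-t[0])<.07)&(abs(P[:,1])<.03)&(P[:,2]>.14)&(P[:,2]<.3)
    P=P[m]*1000
    for a in range(140,260,10):
        q=P[(P[:,2]>=a)&(P[:,2]<a+10)]
        if len(q): print(n,a,len(q),q.min(0).round(),q.max(0).round())
E
```

```text
side 220 6 [600. -13. 223.] [698. -10. 230.]
side 230 10 [597. -13. 230.] [697. -10. 239.]
side 240 9 [596. -16. 241.] [602. -10. 250.]
side 250 7 [596. -14. 251.] [700. -11. 259.]
scene 220 44 [599. -10. 222.] [703.  14. 230.]
scene 230 56 [601. -11. 230.] [706.  13. 240.]
scene 240 48 [600. -11. 240.] [705.  11. 250.]
scene 250 44 [597. -11. 250.] [707.   9. 260.]
```

The tip is about 40 mm above the reported TCP in both views, and it was the same at the start, so I'll trust the cameras on this. I'll check how long the fingers are below the body.

```bash
python3 - <<'E'
from h import *
for n in("side","scene"):
    D=np.load(f"pics/{n}1.npz");W=cloud(n,D["d"]);h=hsv(D["p"])
    C=(np.c_[(W[...,:2].reshape(-1,2)-O)@RC,W[...,2].ravel()]*1000)
    m=(h[...,2].ravel()<90)&(abs(C[:,0]-90)<130)&(abs(C[:,1]-60)<60)&(C[:,2]>180)&(C[:,2]<330)
    P=C[m]
    for a in range(180,330,10):
        q=P[(P[:,2]>=a)&(P[:,2]<a+10)]
        if len(q): print(n,a,len(q),np.percentile(q,[3,97],axis=0).round().tolist())
E
```

```text
side 180 1 [[92.0, 52.0, 190.0], [92.0, 52.0, 190.0]]
side 190 20 [[79.0, 48.0, 192.0], [97.0, 67.0, 199.0]]
side 200 24 [[79.0, 48.0, 201.0], [96.0, 68.0, 209.0]]
side 210 22 [[79.0, 49.0, 210.0], [97.0, 58.0, 219.0]]
side 220 28 [[76.0, 48.0, 221.0], [98.0, 53.0, 230.0]]
side 230 21 [[75.0, 47.0, 230.0], [101.0, 52.0, 240.0]]
side 240 6 [[94.0, 48.0, 241.0], [99.0, 51.0, 248.0]]
side 250 4 [[2.0, 24.0, 258.0], [85.0, 57.0, 260.0]]
side 260 70 [[1.0, 22.0, 261.0], [169.0, 55.0, 270.0]]
side 270 131 [[3.0, 21.0, 270.0], [171.0, 48.0, 280.0]]
side 280 134 [[-4.0, 21.0, 280.0], [173.0, 39.0, 289.0]]
side 290 399 [[-6.0, 23.0, 291.0], [177.0, 92.0, 300.0]]
side 300 509 [[-3.0, 26.0, 300.0], [178.0, 91.0, 309.0]]
side 310 124 [[38.0, 36.0, 310.0], [102.0, 68.0, 320.0]]
side 320 87 [[38.0, 37.0, 320.0], [103.0, 71.0, 330.0]]
scene 180 4 [[84.0, 54.0, 188.0], [99.0, 68.0, 190.0]]
scene 190 32 [[84.0, 51.0, 190.0], [101.0, 72.0, 200.0]]
scene 200 32 [[85.0, 51.0, 200.0], [102.0, 72.0, 210.0]]
scene 210 34 [[84.0, 51.0, 211.0], [103.0, 72.0, 219.0]]
scene 220 36 [[80.0, 51.0, 220.0], [105.0, 68.0, 229.0]]
scene 230 12 [[80.0, 51.0, 230.0], [105.0, 54.0, 235.0]]
scene 240 2 [[75.0, 51.0, 242.0], [77.0, 54.0, 243.0]]
scene 250 4 [[11.0, 31.0, 258.0], [177.0, 72.0, 259.0]]
scene 260 160 [[10.0, 24.0, 261.0], [179.0, 91.0, 270.0]]
scene 270 309 [[11.0, 24.0, 270.0], [177.0, 90.0, 279.0]]
scene 280 284 [[8.0, 25.0, 281.0], [184.0, 83.0, 289.0]]
scene 290 372 [[4.0, 26.0, 291.0], [186.0, 86.0, 300.0]]
scene 300 744 [[2.0, 28.0, 300.0], [185.0, 93.0, 309.0]]
scene 310 163 [[44.0, 38.0, 310.0], [108.0, 85.0, 320.0]]
scene 320 123 [[42.0, 40.0, 320.0], [109.0, 86.0, 330.0]]
```

The finger is 70 mm long and its tip is at reported z + 39 mm. I'll back off over the pin (tip 189, pin top 167), drop 42 mm, and push again.

Request:
{"api": "jog_arm", "payload": {"claw": [0, 0, 0, 0, 0], "xyz": [[0, -2, 25], [0, -2, 50], [0, -2, 50], [20, -2, 50], [42, -2, 50]], "roll": [0, 0, 0, 0, 0]}}

```text
time: 3.3
position: [0.6137, -0.0746, 0.1084]
tool_rot: [1.044, 1.3, -1.039]
ft_force: [0.3, -0.5, -0.6]
grip_width: 0.008
```

Request:
{"api": "jog_arm", "payload": {"claw": [0, 0, 0, 0, 0], "xyz": [[0, 0, 0], [0, 0, -5], [0, 0, -10], [0, 0, -14], [0, 0, -18]], "roll": [0, 0, 0, 0, 0]}}

```text
time: 3.8
position: [0.6107, -0.0568, 0.1097]
tool_rot: [1.044, 1.297, -1.038]
ft_force: [1.2, -6.1, 5.2]
grip_width: 0.009
```

Request:
{"api": "jog_arm", "payload": {"claw": [0, 0, 0, 0, 0], "xyz": [[0, 0, -4], [0, 0, -8], [0, 0, -12], [0, 0, -16], [0, 0, -20]], "roll": [0, 0, 0, 0, 0]}}

```text
time: 4.3
position: [0.6057, -0.0362, 0.1091]
tool_rot: [1.044, 1.299, -1.037]
ft_force: [0.2, -0.5, 0.3]
grip_width: 0.004
```

```bash
python3 - <<'E'
from h import *
plan((88,75,108))
p,d=get_image("wrist");cv2.imwrite("pics/w3.png",p[:,:,::-1])
h=hsv(p);m=(h[...,0]>22)&(h[...,0]<30)&(h[...,1]>200)&(h[...,2]>150);m[:,240:]=0
v,u=np.nonzero(m);print(len(v),np.percentile(v,[1,50,99]),np.percentile(u,[1,50,99]))
E
```

```text
t 4.3 tcp in cramp [ 89.6  49.6 109.1] yaw 12.9 shift [  1.   -1.7 -25.4] F [ 0.2 -0.5  0.3]
165 [181.   200.   251.36] [179. 202. 220.]
```

View pics/w3.png

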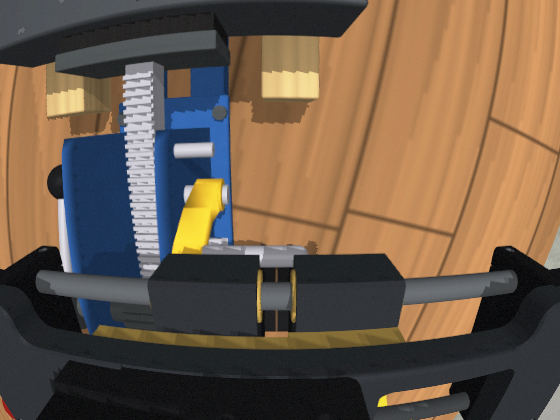

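The pin is now right in front of the fingers at (212-305,250) and the yellow arm is rising, so the finger is pushing it. I'll keep going to about upright and a little past.

Request:
{"api": "jog_arm", "payload": {"claw": [0, 0, 0, 0, 0], "xyz": [[0, 0, -4], [0, 0, -8], [0, 0, -12], [0, 0, -16], [0, 0, -20]], "roll": [0, 0, 0, 0, 0]}}

```text
time: 4.85
position: [0.6009, -0.0153, 0.109]
tool_rot: [1.043, 1.3, -1.036]
ft_force: [-0.0, -0.6, -0.2]
grip_width: 0.006
```

Request:
{"api": "jog_arm", "payload": {"claw": [0, 0, 0, 0, 0], "xyz": [[0, 0, -4], [0, 0, -8], [0, 0, -12], [0, 0, -12], [0, 0, -12]], "roll": [0, 0, 0, 0, 0]}}

```text
time: 5.35
position: [0.5983, -0.0036, 0.109]
tool_rot: [1.043, 1.3, -1.036]
ft_force: [-0.3, -0.2, -0.5]
grip_width: 0.002
```

```bash
python3 - <<'E'
from h import *
plan((88,10,108))
L=[]
for n,(x0,y0) in dict(scene=(190,140),side=(220,160)).items():
    p,d=get_image(n)
    L.append(cv2.resize(p[y0:y0+120,x0:x0+100],(400,480),interpolation=2))
cv2.imwrite("pics/cc3.png",np.hstack(L)[:,:,::-1])
E
```

```text
t 5.35 tcp in cramp [ 89.8  83.  109. ] yaw 12.96 shift [ 1.2 -1.7 73. ] F [-0.3 -0.2 -0.5]
```

View pics/cc3.png

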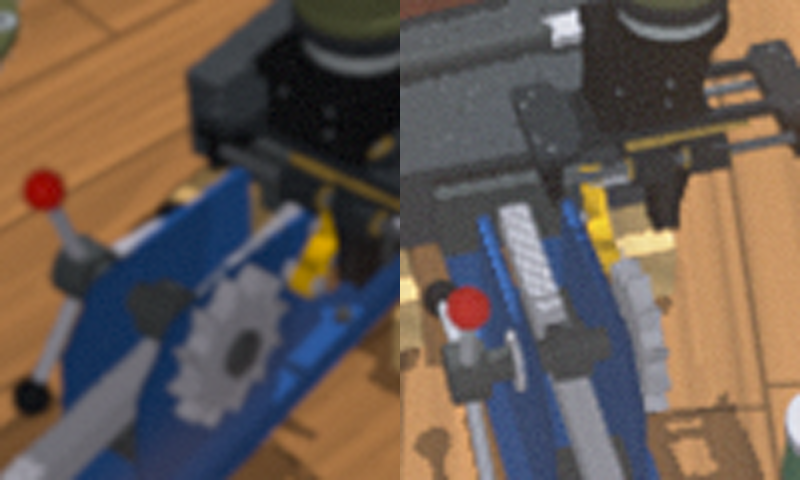

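The pawl lies over towards the slab: the yellow arm is at scene (315,250) and side (600,220), ahead of the finger. Next I'll raise, move out to the near side, then across behind the red ball.

Request:
{"api": "jog_arm", "payload": {"claw": [0, 0, 0, 0, 0], "xyz": [[-30, 0, 5], [-55, 0, 40], [-55, 0, 80], [-55, 0, 120], [-55, 0, 153]], "roll": [0, 0, 0, 0, 0]}}

```text
time: 5.95
position: [0.6322, -0.1562, 0.1649]
tool_rot: [1.044, 1.297, -1.039]
ft_force: [1.0, 0.3, 0.2]
grip_width: 0.001
```

Request:
{"api": "jog_arm", "payload": {"claw": [0, 0, 0, 0, 0], "xyz": [[0, -40, 0], [0, -80, 0], [0, -120, 0], [0, -158, 0], [0, -158, 0]], "roll": [0, 0, 0, 0, 0]}}

```text
time: 6.45
position: [0.4734, -0.194, 0.1635]
tool_rot: [1.047, 1.296, -1.045]
ft_force: [-0.6, 0.0, -0.3]
grip_width: 0.007
```

```bash
python3 - <<'E'
from h import *
plan((-68,-40,165))
p,d=get_image("wrist");cv2.imwrite("pics/w4.png",p[:,:,::-1])
h=hsv(p);m=((h[...,0]<6)|(h[...,0]>174))&(h[...,1]>170)&(h[...,2]>90);m[300:]=0
k,l,s,c=cv2.connectedComponentsWithStats(m.astype(np.uint8));b=1+s[1:,4].argmax();print(s[b],c[b],wray(*c[b],215))
E
```

```text
t 6.45 tcp in cramp [-74.7 -74.4 163.5] yaw 12.48 shift [ -1.6   6.4 -34.5] F [-0.6  0.  -0.3]
[ 265  143   57   57 2560] [292.71796875 171.14921875] [-63.01225869 -21.68303427 215.        ]
```

View pics/w4.png

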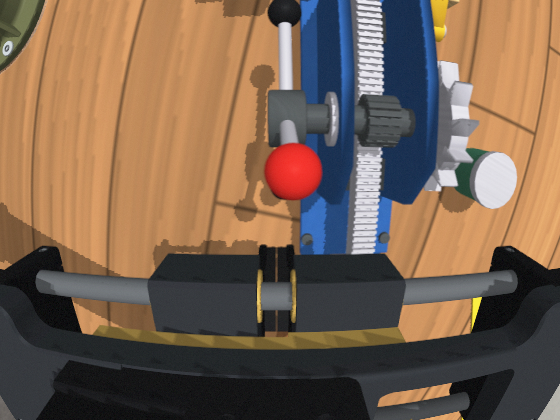

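The red ball is at (293,171), so its centre is about x -65, y -22, and the finger needs about 9 mm more in cramp x. Then I'll push slowly.

Request:
{"api": "jog_arm", "payload": {"claw": [0, 0, 0, 0, 0], "xyz": [[0, 9, -8], [0, 9, -16], [0, 9, -24], [0, 9, -27], [0, 9, -30]], "roll": [0, 0, 0, 0, 0]}}

```text
time: 7.0
position: [0.4799, -0.1618, 0.1644]
tool_rot: [1.046, 1.292, -1.04]
ft_force: [2.3, -2.6, 1.4]
grip_width: 0.005
```

Request:
{"api": "jog_arm", "payload": {"claw": [0, 0, 0, 0, 0], "xyz": [[0, 0, -3], [0, 0, -6], [0, 0, -9], [0, 0, -12], [0, 0, -15]], "roll": [0, 0, 0, 0, 0]}}

```text
time: 7.5
position: [0.4763, -0.147, 0.1642]
tool_rot: [1.046, 1.293, -1.04]
ft_force: [0.6, -1.8, 2.0]
grip_width: 0.004
```

Request:
{"api": "jog_arm", "payload": {"claw": [0, 0, 0, 0, 0], "xyz": [[0, 0, -3], [0, 0, -6], [0, 0, -9], [0, 0, -12], [0, 0, -14]], "roll": [0, 0, 0, 0, 0]}}

```text
time: 8.0
position: [0.4731, -0.1329, 0.164]
tool_rot: [1.046, 1.293, -1.04]
ft_force: [0.1, -1.8, 1.0]
grip_width: -0.001
```

```bash
cat >> h.py <<'E'
def ball(roi=((165,215),(180,235)),roi2=((200,255),(220,260))):
    cs=[]
    for n,((v0,v1),(u0,u1)) in (("scene",roi),("side",roi2)):
        p,d=get_image(n);h=hsv(p);m=((h[...,0]<6)|(h[...,0]>174))&(h[...,1]>170)&(h[...,2]>90)
        v,u=np.nonzero(m[v0:v1,u0:u1]);cs.append((u.mean()+u0,v.mean()+v0));print(n,len(u))
    c=w2c(tri(*cs));a=np.arctan2(-(c[1]),c[2]-128);print("ball",c.round(1),"theta~",round(a-np.radians(14),3));return c
E
python3 - <<'E'
from h import *
plan((-66,-4,165));ball()
p,d=get_image("wrist");h=hsv(p);m=((h[...,0]<6)|(h[...,0]>174))&(h[...,1]>170)&(h[...,2]>90);m[300:]=0
k,l,s,c=cv2.connectedComponentsWithStats(m.astype(np.uint8));b=1+s[1:,4].argmax();print(s[b],c[b],wray(*c[b],217))
E
```

```text
t 8.0 tcp in cramp [-61.3 -14.7 164. ] yaw 12.66 shift [ -1.1  -4.7 -10.7] F [ 0.1 -1.8  1. ]
scene 20
side 4
ball [-73.   21.5 203. ] theta~ -0.524
[ 237  203   56   56 2407] [264.37889489 230.26630661] [-66.44487789   9.39320638 217.        ]
```

The wrist view puts the ball at y≈+9 mm, and contact geometry gives +9.3, so theta≈-0.35. I'll push another 9 mm to reach about -0.45.

Request:
{"api": "jog_arm", "payload": {"claw": [0, 0, 0, 0, 0], "xyz": [[0, 0, -2], [0, 0, -4], [0, 0, -6], [0, 0, -8], [0, 0, -9]], "roll": [0, 0, 0, 0, 0]}}

```text
time: 8.65
position: [0.471, -0.1236, 0.1638]
tool_rot: [1.046, 1.294, -1.04]
ft_force: [-0.1, -2.5, 1.7]
grip_width: 0.006
```

Request:
{"api": "jog_arm", "payload": {"claw": [0, 0, 0, 0, 0], "xyz": [[0, 0, 0], [0, 0, 20], [0, 0, 40], [0, 0, 60], [0, 0, 60]], "roll": [0, 0, 0, 0, 0]}}

```text
time: 9.15
position: [0.4837, -0.184, 0.1635]
tool_rot: [1.048, 1.294, -1.043]
ft_force: [-0.4, -0.7, -1.0]
grip_width: 0.009
```

```bash
python3 - <<'E'
from h import *
plan((89,-60,165));ball()
p,d=get_image("wrist");h=hsv(p);m=((h[...,0]<6)|(h[...,0]>174))&(h[...,1]>170)&(h[...,2]>90);m[300:]=0
k,l,s,c=cv2.connectedComponentsWithStats(m.astype(np.uint8));b=1+s[1:,4].argmax();print(s[b],c[b],wray(*c[b],216))
cv2.imwrite("pics/w5.png",p[:,:,::-1])
E
```

```text
t 9.15 tcp in cramp [-62.5 -67.  163.5] yaw 12.48 shift [ -0.3 151.4  -8.3] F [-0.4 -0.7 -1. ]
scene 0
side 0
ball [nan nan nan] theta~ nan
[ 234   75   60   59 2750] [263.62836364 103.74254545] [-66.22109969  19.90981429 216.        ]h.py:35: RuntimeWarning: Mean of empty slice.
  v,u=np.nonzero(m[v0:v1,u0:u1]);cs.append((u.mean()+u0,v.mean()+v0));print(n,len(u))
  ret = ret.dtype.type(ret / rcount)
```

The ball is at y≈+20 mm by wrist ray and +19 by contact, so theta≈-0.46, inside the seating window. I'll return around the near side to the pawl's slab side.

Request:
{"api": "jog_arm", "payload": {"claw": [0, 0, 0, 0, 0], "xyz": [[0, 40, 0], [0, 80, 0], [0, 120, 0], [0, 151, 0], [0, 151, 0]], "roll": [0, 0, 0, 0, 0]}}

```text
time: 9.8
position: [0.6342, -0.1421, 0.1637]
tool_rot: [1.044, 1.301, -1.032]
ft_force: [0.7, 0.4, 0.2]
grip_width: 0.007
```

Request:
{"api": "jog_arm", "payload": {"claw": [0, 0, 0, 0, 0], "xyz": [[0, 0, -45], [0, 0, -90], [0, 0, -135], [0, 0, -180], [0, 0, -218]], "roll": [0, 0, 0, 0, 0]}}

```text
time: 10.3
position: [0.5827, 0.0739, 0.1635]
tool_rot: [1.042, 1.303, -1.03]
ft_force: [0.7, 0.0, -0.7]
grip_width: 0.005
```

```bash
python3 - <<'E'
from h import *
plan((89,150,108))
L=[]
for n,(x0,y0) in dict(scene=(190,140),side=(220,160)).items():
    p,d=get_image(n)
    L.append(cv2.resize(p[y0:y0+120,x0:x0+100],(400,480),interpolation=2))
cv2.imwrite("pics/cc4.png",np.hstack(L)[:,:,::-1])
for n in ("scene","side"):print(proj(n,c2w((82,117,161))))
E
```

```text
t 10.3 tcp in cramp [ 92.  162.  163.5] yaw 13.25 shift [55.5 -3.6 12. ] F [ 0.7  0.  -0.7]
[[284.02320791 195.64170537]]
[[279.1047699  203.50562777]]
```

View pics/cc4.png

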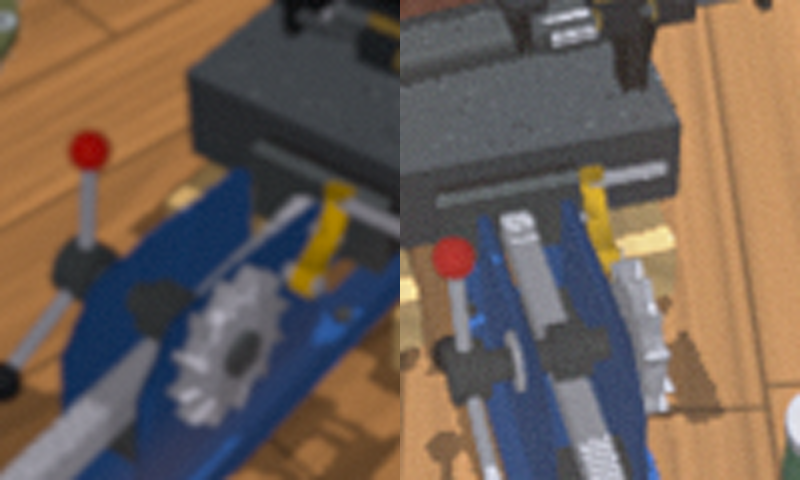

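The pawl pin is at side crop (640,175), as predicted, and it's on its stop. I'll descend beyond it and push it back towards the wheel.

Request:
{"api": "jog_arm", "payload": {"claw": [0, 0, 0, 0, 0], "xyz": [[0, -3, 8], [20, -3, 8], [40, -3, 8], [54, -3, 8], [54, -3, 8]], "roll": [0, 0, 0, 0, 0]}}

```text
time: 10.9
position: [0.5793, 0.0694, 0.1073]
tool_rot: [1.037, 1.312, -1.027]
ft_force: [0.4, -0.6, -0.6]
grip_width: 0.005
```

Request:
{"api": "jog_arm", "payload": {"claw": [0, 0, 0, 0, 0], "xyz": [[0, 0, 6], [0, 0, 11], [0, 0, 15], [0, 0, 18], [0, 0, 21]], "roll": [0, 0, 0, 0, 0]}}

```text
time: 11.4
position: [0.5847, 0.0487, 0.1077]
tool_rot: [1.037, 1.311, -1.026]
ft_force: [0.2, 0.6, 0.8]
grip_width: 0.008
```

Request:
{"api": "jog_arm", "payload": {"claw": [0, 0, 0, 0, 0], "xyz": [[0, 0, 4], [0, 0, 8], [0, 0, 12], [0, 0, 16], [0, 0, 20]], "roll": [0, 0, 0, 0, 0]}}

```text
time: 11.9
position: [0.5894, 0.0283, 0.1074]
tool_rot: [1.037, 1.311, -1.027]
ft_force: [-0.9, 0.8, -0.5]
grip_width: 0.004
```

```bash
python3 - <<'E'
from h import *
plan((89,80,108))
E
```

```text
t 11.9 tcp in cramp [ 88.3 116.2 107.4] yaw 13.62 shift [-0.7  0.3 36.2] F [-0.9  0.8 -0.5]
```

Request:
{"api": "jog_arm", "payload": {"claw": [0, 0, 0, 0, 0], "xyz": [[0, 0, 4], [0, 0, 8], [0, 0, 12], [0, 0, 16], [0, 0, 20]], "roll": [0, 0, 0, 0, 0]}}

```text
time: 12.4
position: [0.5942, 0.0084, 0.1073]
tool_rot: [1.037, 1.311, -1.027]
ft_force: [-0.1, 0.5, -0.4]
grip_width: 0.009
```

Request:
{"api": "jog_arm", "payload": {"claw": [0, 0, 0, 0, 0], "xyz": [[0, 0, 4], [0, 0, 8], [0, 0, 12], [0, 0, 16], [0, 0, 16]], "roll": [0, 0, 0, 0, 0]}}

```text
time: 12.9
position: [0.598, -0.0081, 0.1073]
tool_rot: [1.037, 1.31, -1.028]
ft_force: [0.2, -0.6, -0.1]
grip_width: 0.006
```

Request:
{"api": "jog_arm", "payload": {"claw": [0, 0, 0, 0, 0], "xyz": [[0, 0, 0], [0, 0, -20], [0, 0, -40], [0, 0, -60], [-30, 0, -60]], "roll": [0, 0, 0, 0, 0]}}

```text
time: 13.4
position: [0.5797, 0.0543, 0.1335]
tool_rot: [1.031, 1.32, -1.029]
ft_force: [0.1, -0.6, -0.6]
grip_width: 0.007
```

Request:
{"api": "jog_arm", "payload": {"claw": [0, 0, 0, 0, 0], "xyz": [[-40, 0, 0], [-80, 20, 0], [-80, 60, 0], [-80, 90, 0], [-80, 90, 0]], "roll": [0, 0, 0, 0, 0]}}

```text
time: 13.9
position: [0.6695, 0.0772, 0.2116]
tool_rot: [1.03, 1.322, -1.028]
ft_force: [-0.7, 0.9, -0.8]
grip_width: 0.009
```

```bash
python3 - <<'E'
from h import *
plan((89,80,108))
L=[];cs=[]
for n,(x0,y0) in dict(scene=(190,140),side=(220,160)).items():
    p,d=get_image(n)
    h=hsv(p);m=((h[...,0]<6)|(h[...,0]>174))&(h[...,1]>150)&(h[...,2]>90)
    v,u=np.nonzero(m[y0:y0+100,x0:x0+45]);cs.append((u.mean()+x0,v.mean()+y0));print(len(u))
    L.append(cv2.resize(p[y0:y0+120,x0:x0+100],(400,480),interpolation=2))
c=w2c(tri(*cs));print(c,"theta",np.arctan2(-c[1],c[2]-128)-np.radians(14))
cv2.imwrite("pics/cc5.png",np.hstack(L)[:,:,::-1])
for n,o in (("scene",(190,140)),("side",(220,160))):print((proj(n,c2w((103,42,162)))-o)*4)
E
```

```text
t 13.9 tcp in cramp [177.3 145.7 211.6] yaw 13.96 shift [103.5 -89.1  64.9] F [-0.7  0.9 -0.8]
64
78
[-67.40576397  21.34379033 214.93692887] theta -0.4850934005543147
[[335.5032819  304.91604011]]
[[298.52671047 240.63028397]]
```

View pics/cc5.png

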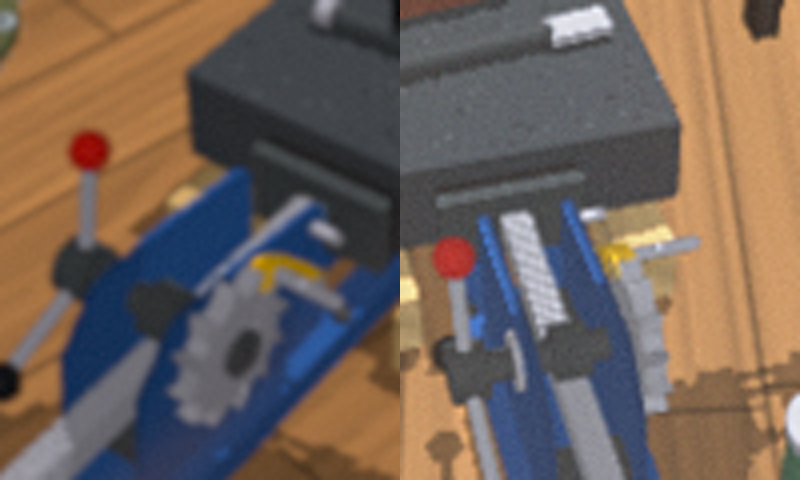

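The pin end is at the same pixels as when it was seated before: scene (343,310) and side (697,243). One numeric check of the pawl against the earlier seated image and of the bystanders, then hand in.

```bash
python3 - <<'E'
from h import *
B=dict(scene=((225,285),(190,240)),side=((265,285),(212,232)))
for n,((u0,u1),(v0,v1)) in B.items():
    r=[]; q=get_image(n)[0]
    for p in (np.load(f"pics/{n}1.npz")["p"],q):
        h=hsv(p)[v0:v1,u0:u1];m=(h[...,0]>19)&(h[...,0]<30)&(h[...,1]>190)&(h[...,2]>130)
        v,u=np.nonzero(m);r.append((len(u),(u.mean()+u0).round(2),(v.mean()+v0).round(2)))
    print(n,r)
    p0=np.load(f"pics/{n}0.npz")["p"]
    for nm,(a,b,c,d) in (dict(mallet=(255,300,318,380),tin=(312,345,252,292),stuff=(205,268,142,182)) if n=="side" else dict(mallet=(125,172,258,325),tin=(258,295,268,306))).items():
        s=cv2.phaseCorrelate(*[cv2.cvtColor(x[c:d,a:b],cv2.COLOR_RGB2GRAY).astype(np.float32) for x in(p0,q)]);print(nm,np.round(s[0],2))
    cur=lambda X:(proj(n,c2w(X)));print((cur((82,36.5,167))-cur((82,42,162))).round(1), "px shift if pin were 0.13 rad up:",(cur((82,47.5,167))-cur((82,42,162))).round(1))
E
```

```text
scene [(36, np.float64(261.14), np.float64(205.69)), (38, np.float64(259.82), np.float64(206.26))]
mallet [ 0.23 -0.06]
tin [ 0.15 -0.  ]
[[-1.3 -0.1]] px shift if pin were 0.13 rad up: [[ 1.3 -2.8]]
side [(14, np.float64(273.43), np.float64(222.5)), (11, np.float64(273.73), np.float64(222.91))]
mallet [0.23 0.1 ]
tin [ 0.49 -0.37]
stuff [-0.04  0.04]
[[0.7 0.1]] px shift if pin were 0.13 rad up: [[-0.6 -2.7]]
```

```bash
python3 -c "
from bench import *
print(order.close_job())"
```

```text
the job is handed in; nothing more can be done
None
```

I eased the cramp back one notch and handed the job in at about 14 s. No verdict was reported, so success rests on my own checks. With the fingers shut and gripping nothing, I tipped the pawl over onto its back stop and pushed the red ball towards the slab. I then tipped the pawl back so it fell into the next notch, and drew the arm clear.

- **Wheel angle:** about -0.485 rad from the last two-camera fix on the ball. The wrist view and contact geometry gave about -0.46 just after the push. Both are inside the -0.57 to -0.34 window.
- **Pawl:** it looks fully seated. Its pin and yellow arm are within about 1.5 px of the earlier seated view; standing on a tooth would have moved the pin about 2.8 px upward.
- **Forces:** the most I read at the end of a move was about 8 N, against the 30 N limit. Peaks within a move were not seen.
- **Bystanders:** mallet, tin, chisel and rubbing block showed image shifts of 0.6 px or less.

**What disagreed or failed:**
- The camera images put the real fingertip about 39 mm above the reported TCP, so my first push passed over the pin without touching it. I corrected for this in the later moves.
- Two of the two-camera fixes on the ball were spoiled because the ball was hidden or outside the search window. I used the wrist camera instead for those.

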